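# Show the band seater in work to the inspection camera

## Robot

A 6-joint arm with a two-finger parallel gripper is mounted at the origin on the work surface. World frame = base frame: x ahead of the robot, y to its left, z up, the work surface at z = 0. Lengths are in mm, angles in rad, forces in N, time in s.
With the tool pointing down it reaches from about 275 to 850 mm from the base axis. Payload 5.2 kg.
Tool frame: the origin (TCP) lies at the very end of the fingers, on their centre line; the grasp point (between the pads) lies bot.grip_depth behind it (bot.grip_depth is the distance from the TCP to the grasp point, in mm); z points along the fingers, y is the line along which they close (so a half turn about z gives the same grasp; the last joint's range is limited). The gripper opens to 85 mm and grips with 20 to 120 N. Pads are 22 mm wide; open, the fingers measure 114 mm over their backs; the gripper's body (76 mm by 85 mm) begins 54 mm behind the grasp point. The pads swing forward as they close: fully open they stand 13 mm farther back than shut.
Start: joints at [1.046, 0.259, 1.535, -0, 1.348, -0.203], TCP at [173.929, 521.779, 231.31] pointing down, gripper open.
Joint ranges: [-3.14, 3.14], [-0.91, 2.08], [0.19, 2.58], [-1.22, 4.36], [0.22, 2.71], [-3.12, 3.12]. Speed limits (rad/s): [2.57, 2.57, 3.14, 3.14, 3.14, 3.14].

## Interface

Orientations are given as a unit quaternion [x, y, z, w].
In Python, from bench import sensors, optics, ticket, bot gives the robot as it stands. The module is installed in compiled form; this text tells all that it offers.
- The arm moves only by the shell command python3 -m crank 'ROWS'. ROWS is text: rows parted by semicolons, each of 7 numbers parted by spaces: the opening, from 0 (shut) to 1 (fully open), then the shift along the tool's x, y, z in cm, then the turn, a rotation vector about the tool's x, y, z in rad. In form: jaw dx dy dz rx ry rz; .... A call has 1 to 12 rows; each row is the pose to reach, as a shift and turn from the pose commanded when the call began, along the tool's axes at that moment; what a row does not reach only later rows make up. A row lasts 1/10 s, in which the tool goes at most 50 mm and 8.59 degrees, less where a joint would pass 70% of its speed; a pose out of reach is approached as far as the arm can. A call with a gripper value outside its range is refused whole. The fingers move at their own pace and stop on an object; the grip force is fixed at half the most. Time passes only in rows, so rows that repeat a pose let the fingers close. It gives the time, the measured TCP pose, the force, the opening and the grip force at its end, in the units of the state.
- sensors.get_obs(): the state, without advancing time (a new reading comes with each control period).
- optics.snapshot(name): name is "scene" or "top" or "wrist"; returns a dict with "image" (420x560x3 uint8, red, green, blue), "z_map" (420x560 float32, mm along the optical axis (not along the pixel's ray), 0 where there is no reading), "vfov" (degrees; the focal length in pixels is half the picture's height over the tangent of half this angle, whatever the lens; pixels are square), "cx", "cy" (the principal point, pixels), "dist" ([k1, k2, p1, p2, k3] as OpenCV has them; the pictures are not rectified), "view" (4x4, takes a point from world to camera coordinates); the wrist camera has in their place "T_tool_cam" (4x4, takes a point from camera to tool coordinates, whose origin is the TCP and whose axes are the flange's). Camera axes: x right, y down, z forward; pixel columns grow to the right and rows downward; lengths in mm; the calibration is good to about 2 mm. A picture is of the moment at which its call begins: read the wrist's pose just before it.
- ticket.close_job(): hands the job in; it is judged then, once.
The state is a dict: "time_s": time; "q": joint angles; "joint_velocities": joint speeds; "joint_efforts": joint torques, N m; "position": TCP position; "ee_rot": TCP orientation; "ft_force": force on the tool from outside, world axes, zero at the start; "wrist_torque": the same for the moment, N m; "opening": finger opening in mm; "gripper_force": force on a finger pad.
Only numpy, scipy, OpenCV 4.12 (cv2) and the standard library are available. Lean on these libraries where they do the work, as an engineer would, in place of code of your own. Each camera call takes 0.05 s, during which the arm holds its last target. There are 200 camera calls.

## Task

Three band seaters lie in the steel cassette, each in line with a ligature dish standing beyond the cassette; the dish that has no lid marks the seater to be checked. Take that seater out and hold it up to the inspection camera: level, pointing straight at the lens, with its serrated tip centred in front of the lens and about 5 cm from it. Finish while holding it there, still; do not touch the camera, and leave the other two seaters and the dishes where they are.

Things in the scene. Friction and masses are not known exactly. Their poses are not given: they have to be found in the camera images.
- cassette: Open steel cassette, fixed, 190 (its x) x 230 mm (its y), walls 15 mm high, floor 3 mm, cam lock on its +y side. Origin under its centre; x points to the dishes, z up. Two notched rests along y, 8 mm thick, at x = -58 and +24 mm, cheeks 43 mm high, carry the seaters 35 mm above the worktop. Slots at y = +75 (left), 0 (middle), -75 mm (right); seater origins at x = -10 mm, tips towards +x
- seater_left: The left (cassette y = +75) band seater of three alike, level in the cassette's rests, steel, about 60 g, loose. Origin on its long axis near its balance point, at first 40.5 mm above the worktop; x runs along it to the tip. Square handle 11 x 11 mm from x = -60 to +40 mm (clear all round from -44 to +30), 6 mm shank, then a 9 x 9 x 8 mm serrated block ending at x = +100 mm
- seater_middle: The middle (cassette y = 0) band seater of three alike, level in the cassette's rests, steel, about 60 g, loose. Origin on its long axis near its balance point, at first 40.5 mm above the worktop; x runs along it to the tip. Square handle 11 x 11 mm from x = -60 to +40 mm (clear all round from -44 to +30), 6 mm shank, then a 9 x 9 x 8 mm serrated block ending at x = +100 mm
- seater_right: The right (cassette y = -75) band seater of three alike, level in the cassette's rests, steel, about 60 g, loose. Origin on its long axis near its balance point, at first 40.5 mm above the worktop; x runs along it to the tip. Square handle 11 x 11 mm from x = -60 to +40 mm (clear all round from -44 to +30), 6 mm shank, then a 9 x 9 x 8 mm serrated block ending at x = +100 mm
- seater_left_tip (a point): Centre of the serrated end face of the left seater, 100 mm from its origin along its x axis
- seater_middle_tip (a point): Centre of the serrated end face of the middle seater, 100 mm from its origin along its x axis
- seater_right_tip (a point): Centre of the serrated end face of the right seater, 100 mm from its origin along its x axis
- dish_open: The round blue plastic ligature dish without a lid, 60 mm across, 24 mm high, open with a few steel bands lying in it; loose. It stands about 135 mm from the cassette's centre along cassette x, in line (within 6 mm) with one of the three slots; which one differs from start to start. Origin at the centre of its underside
- dish_lidded1: A like dish closed by a flat lid with a small knob, 63 mm across, 43 mm high over the knob, loose; in line with another slot. Origin at the centre of its underside
- dish_lidded2: The second dish closed by a lid with a knob, same size, in line with the remaining slot. Origin at the centre of its underside
- camera: Inspection camera on a stand, fixed: dark base 100 x 110 mm, post 212 mm high, grey camera body 52 mm square with a black lens barrel 42 mm across. Origin on the worktop; its y axis points the way the camera looks (level), z up; the lens front is 45 mm ahead of the origin and 170 mm up
- lens (a point): Centre of the lens's front face, 170 mm above the worktop. Its y axis is the line of sight, pointing out of the lens, level; z up; x to the side
Things that resemble listed ones, but are neither listed nor needed, are in the scene too. Leave any green or turquoise look-alike of the dish_open alone.

How it is judged:
By the outcome, as a careful person would: the job done as asked, in the order asked, and still so for the second after the job is handed in, while the arm keeps its last pose, push and grip.
It also fails if it takes over 32 s, if anything falls off the work surface, if the arm or the gripper's body presses on something with over 40 N, if the wrist force passes 120 N, or if a joint passes its speed limit or range.

## Working session

There is one attempt and no reset: what is moved stays moved. The work goes in short steps, Python scripts to look and compute and a shell command to move; the robot and the scene stay as the last step left them, time stands still between calls to the robot, and variables do not carry over. Pictures are saved under pics/ and viewed, at most 10 in all, crops included, and the job is handed in when it is done.

```bash
mkdir -p pics; cat > h.py <<'E'
import numpy as np, cv2
from bench import sensors, optics, ticket, bot
from scipy.spatial.transform import Rotation as R
def snap(n):
    o=sensors.get_obs(); s=optics.snapshot(n); im=s["image"]
    f=im.shape[0]/2/np.tan(np.radians(s["vfov"])/2)
    s["K"]=np.array([[f,0,s["cx"]],[0,f,s["cy"]],[0,0,1.]]); s["D"]=np.array(s["dist"],float)
    if n=="wrist":
        T=np.eye(4);T[:3,:3]=R.from_quat(o["ee_rot"]).as_matrix();T[:3,3]=o["position"]
        s["C2W"]=T@np.array(s["T_tool_cam"])
    else: s["C2W"]=np.linalg.inv(np.array(s["view"]))
    return s
def rays(s,px):
    u=cv2.undistortPoints(np.array(px,float).reshape(-1,1,2),s["K"],s["D"]).reshape(-1,2)
    return np.c_[u,np.ones(len(u))]
def plane(s,px,z):
    d=rays(s,px)@s["C2W"][:3,:3].T; c=s["C2W"][:3,3]
    return c+d*((z-c[2])/d[:,2])[:,None]
def depth(s,px):
    r=rays(s,px); px=np.array(px,int).reshape(-1,2)
    zz=s["z_map"][px[:,1],px[:,0]]
    return (r*zz[:,None])@s["C2W"][:3,:3].T+s["C2W"][:3,3]
def save(s,n): cv2.imwrite("pics/"+n,s["image"][:,:,::-1])
E
python3 - <<'E'
from h import *
for n in("scene","top"):
    s=snap(n);save(s,n+"0.png");print(n,s["C2W"][:3].round(2).tolist(),s["K"][0,0],s["D"])
print(bot.grip_depth,sensors.get_obs())
E
```

```text
scene [[-0.08, 0.84, -0.54, 1095.81], [1.0, 0.08, -0.04, -24.48], [0.01, -0.54, -0.84, 859.12]] 383.0660339007361 [-0.07691383  0.          0.          0.          0.        ]
top [[-0.07, -0.97, 0.24, 441.46], [-1.0, 0.07, -0.01, -27.25], [-0.01, -0.24, -0.97, 958.57]] 417.74086179202607 [-0.0440181  0.         0.         0.         0.       ]
18.700000000000003 {'time_s': 0.1, 'q': array([ 1.04621268e+00,  2.59269409e-01,  1.53594358e+00, -6.23932669e-06,
        1.34802505e+00, -2.02790750e-01]), 'joint_velocities': array([-4.85937810e-05, -1.14123036e-03, -2.61986245e-03, -1.21294412e-03,
        3.08832775e-03, -6.25916555e-04]), 'joint_efforts': array([ 1.87284852e-03, -4.46973145e+01, -2.91247505e+01, -5.47039235e-04,
        6.25928529e-03,  3.55615339e-05]), 'position': array([173.68336791, 521.3637882 , 230.57028326]), 'ee_rot': array([ 1.60202405e-01,  9.87083843e-01, -7.69964678e-04, -2.89807760e-04]), 'ft_force': array([-0.71778173,  0.23672663,  0.47469735]), 'wrist_torque': array([ 0.06568012, -0.00674207,  0.00245282]), 'gripper_force': 0.0, 'opening': 85.25076607356341}
```

View pics/scene0.png

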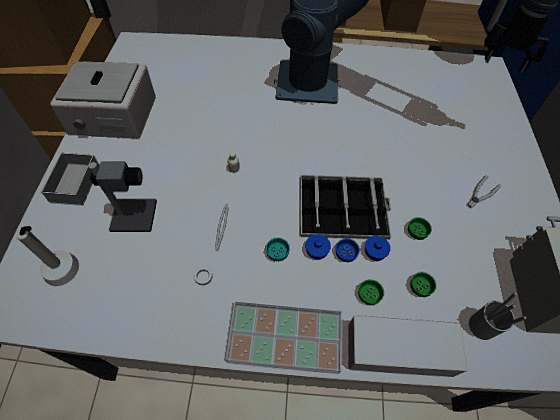

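View pics/top0.png

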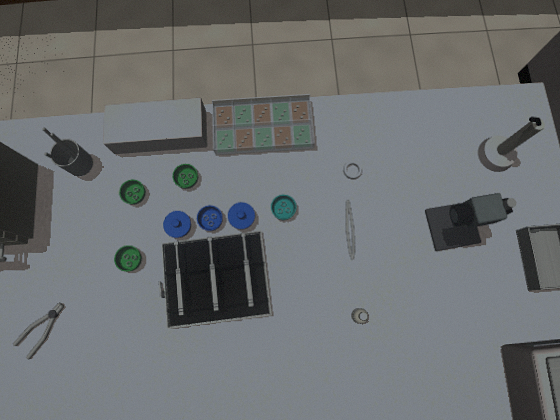

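The scene picture shows three blue dishes beyond the cassette: (318,246), (347,250), (377,248). The middle one looks open. In the top view they are at (242,216), (210,217) and (177,224). The look-alikes are turquoise at (284,208) and green at (186,177), (133,192) and (128,259). The camera is at top (475,215), with its lens towards image left (about +y).

```bash
cat > m.py <<'E'
from h import *
t=snap("top"); s=snap("scene")
a=cv2.resize(t["image"][190:330,150:290],(560,560),interpolation=cv2.INTER_CUBIC)
b=cv2.resize(s["image"][140:240,80:180],(240,240),interpolation=cv2.INTER_CUBIC)
c=np.zeros((560,800,3),np.uint8);c[:,:560]=a;c[:240,560:]=b
b=cv2.resize(t["image"][180:260,420:530],(240,175),interpolation=cv2.INTER_CUBIC);c[260:435,560:]=b
cv2.imwrite("pics/crop1.png",c[:,:,::-1])
def cloud(s):
    v,u=np.mgrid[0:420,0:560];px=np.c_[u.ravel(),v.ravel()]
    P=depth(s,px);P[s["z_map"].ravel()<=0]=np.nan
    return P.reshape(420,560,3)
for n,q in(("top",t),("scene",s)):
    P=cloud(q);hsv=cv2.cvtColor(q["image"],cv2.COLOR_RGB2HSV)
    m=((hsv[...,0]>105)&(hsv[...,0]<130)&(hsv[...,1]>150)&(P[...,2]>5)).astype(np.uint8)
    k,l,st,ce=cv2.connectedComponentsWithStats(m)
    for i in range(1,k):
        if st[i,4]>100:
            w=P[l==i];print(n,"dish",ce[i].round(),st[i,4],np.nanmedian(w,0).round(1),np.nanpercentile(w[:,2],[5,50,98]).round(1))
    # seaters: height 38..52 in cassette region
    reg=(P[...,0]>250)&(P[...,0]<600)&(P[...,1]>-100)&(P[...,1]<260)
    print(n,"table z",np.nanmedian(P[150:330,150:400,2]))
    m=(reg&(P[...,2]>36)&(P[...,2]<56)&(hsv[...,1]<90)&(hsv[...,2]>90)).astype(np.uint8)
    k,l,st,ce=cv2.connectedComponentsWithStats(m)
    for i in range(1,k):
        if st[i,4]>60:
            w=P[l==i];w=w[~np.isnan(w[:,0])];c0=w.mean(0);d=np.linalg.svd(w-c0,full_matrices=0)[2][0];e=(w-c0)@d
            print(n,"seater",ce[i].round(),st[i,4],c0.round(1),d.round(3),e.min().round(),e.max().round(),np.median(w[:,2]).round(1))
    # camera
    r=(P[...,2]>125)&(P[...,2]<215)&(P[...,1]<-250)&(P[...,0]>250)&(P[...,0]<600)
    m=r.astype(np.uint8);k,l,st,ce=cv2.connectedComponentsWithStats(m)
    for i in range(1,k):
        if st[i,4]>40:
            w=P[l==i];print(n,"cam",ce[i].round(),st[i,4],np.nanmin(w,0).round(),np.nanmax(w,0).round())
    np.save("pc_"+n,P)
E
python3 m.py
```

```text
top dish [241. 215.] 519 [647.7  47.9  29.4] [26.3 29.4 44.4]
top dish [176. 224.] 528 [638.2 194.3  29.1] [26.4 29.1 43.8]
top table z 1.084792703998346
top seater [248. 276.] 227 [509.   38.9  45.8] [-0.998 -0.058  0.025] -91.0 62.0 45.8
top seater [213. 279.] 232 [508.2 113.9  45.7] [-0.998 -0.057  0.015] -91.0 65.0 45.7
top seater [178. 280.] 218 [510.9 189.2  45.8] [-0.998 -0.056  0.023] -84.0 58.0 45.9
top cam [481. 213.] 1198 [ 564. -484.  149.] [ 600. -372.  215.]
top cam [547. 368.] 978 [ 250. -558.  125.] [ 321. -500.  147.]
scene dish [554.  17.] 185 [-525.5 1033.7   41.9] [  8.4  41.9 420. ]
scene dish [317. 246.] 491 [653.1  47.1  29.6] [17.4 29.6 44.7]
scene dish [377. 248.] 486 [644.  192.6  29. ] [15.6 29.  43.4]
scene dish [347. 248.] 255 [636.5 122.   16. ] [ 5.5 16.  26.8]
scene table z 1.212219660513938
scene seater [316. 195.] 125 [510.7  39.3  46.3] [ 0.998  0.055 -0.015] -67.0 89.0 46.5
scene seater [345. 197.] 133 [510.6 114.4  46. ] [ 0.998  0.058 -0.021] -70.0 89.0 46.3
scene seater [373. 193.] 80 [489.1 188.7  46. ] [0.999 0.051 0.01 ] -40.0 37.0 45.9
scene cam [92. 97.] 1614 [ 250. -739.  125.] [ 324. -500.  147.]
scene cam [118. 169.] 566 [ 562. -479.  152.] [ 600. -371.  215.]
```

View pics/crop1.png

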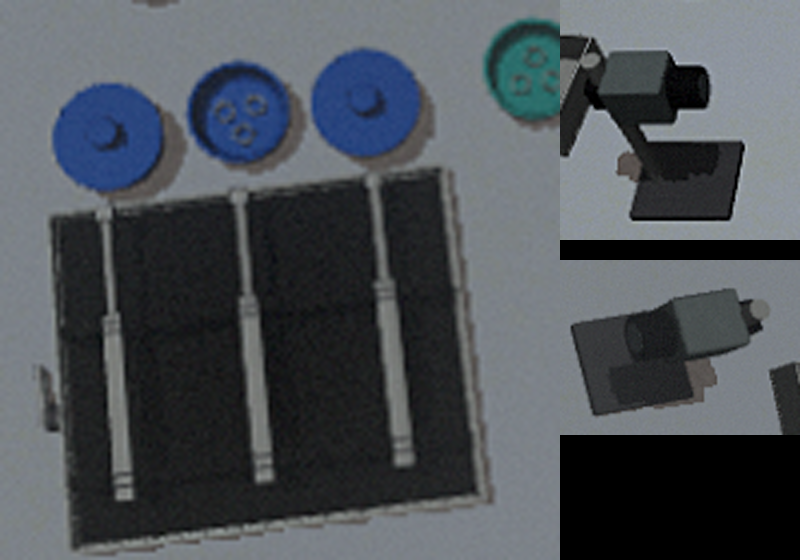

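The crop confirms that the middle blue dish at top (210,217) is open with steel bands in it, and its neighbours have knobbed lids. So it's the middle seater, origin about (501,113), yaw about 3.3°. Next I'll measure the inspection camera's axis.

```bash
python3 - <<'E'
from h import *
for n in("top","scene"):
    P=np.load(f"pc_{n}.npy").reshape(-1,3);P=P[~np.isnan(P[:,0])]
    P=P[(P[:,0]>480)&(P[:,0]<720)&(P[:,1]>-520)&(P[:,1]<-280)]
    for a,b in((5,40),(188,202),(150,187),(203,220)):
        w=P[(P[:,2]>a)&(P[:,2]<b)]
        if len(w)<15: print(n,a,len(w));continue
        r=cv2.minAreaRect(w[:,:2].astype(np.float32));print(n,(a,b),len(w),np.round(r[0],1),np.round(r[1],1),round(r[2],1),"zmed",np.median(w[:,2]).round(1),w.min(0).round(),w.max(0).round())
    # lens front / barrel
    w=P[(P[:,2]>145)&(P[:,2]<200)]
    for y0 in range(-470,-360,8):
        g=w[(w[:,1]>=y0)&(w[:,1]<y0+8)]
        if len(g): print("  y",y0,len(g),g.min(0).round(),g.max(0).round())
E
```

```text
top (5, 40) 1499 [ 597.  -393.4] [214.1 230.8] 88.1 zmed 12.5 [ 481. -497.    5.] [ 713. -283.   26.]
top (188, 202) 1014 [ 590.9 -421.8] [50.8 96.5] 5.2 zmed 195.9 [ 565. -471.  188.] [ 619. -374.  202.]
top (150, 187) 419 [ 588.2 -427.7] [112.7  50. ] 86.2 zmed 179.3 [ 564. -484.  151.] [ 615. -372.  187.]
top (203, 220) 99 [ 594.4 -468.9] [18.4 16.9] 2.1 zmed 212.3 [ 585. -477.  203.] [ 604. -460.  215.]
  y -470 29 [ 569. -469.  164.] [ 612. -462.  199.]
  y -462 116 [ 568. -462.  154.] [ 619. -454.  199.]
  y -454 113 [ 568. -454.  149.] [ 617. -446.  200.]
  y -446 118 [ 567. -446.  151.] [ 618. -438.  199.]
  y -438 117 [ 566. -438.  149.] [ 617. -430.  199.]
  y -430 118 [ 565. -430.  151.] [ 616. -422.  200.]
  y -422 116 [ 565. -422.  155.] [ 616. -414.  200.]
  y -414 174 [ 564. -414.  151.] [ 615. -406.  200.]
  y -406 133 [ 569. -406.  154.] [ 613. -398.  197.]
  y -398 80 [ 568. -398.  171.] [ 605. -391.  194.]
  y -390 87 [ 567. -390.  172.] [ 607. -382.  193.]
  y -382 176 [ 567. -382.  151.] [ 606. -374.  193.]
  y -374 49 [ 582. -374.  158.] [ 605. -372.  189.]
scen
[... 399 characters left out ...]
04. -459.  216.]
  y -470 22 [ 567. -470.  175.] [ 610. -462.  200.]
  y -462 103 [ 567. -462.  150.] [ 620. -454.  200.]
  y -454 105 [ 566. -454.  150.] [ 620. -446.  199.]
  y -446 107 [ 565. -446.  150.] [ 619. -438.  200.]
  y -438 112 [ 565. -438.  150.] [ 618. -430.  199.]
  y -430 101 [ 564. -430.  149.] [ 618. -422.  199.]
  y -422 113 [ 563. -422.  150.] [ 618. -414.  200.]
  y -414 127 [ 562. -414.  151.] [ 617. -406.  198.]
  y -406 111 [ 570. -406.  148.] [ 614. -398.  197.]
  y -398 65 [ 576. -398.  163.] [ 609. -390.  192.]
  y -390 67 [ 576. -390.  162.] [ 609. -382.  193.]
  y -382 92 [ 565. -382.  152.] [ 608. -374.  194.]
  y -374 43 [ 578. -374.  164.] [ 607. -371.  193.]
```

```bash
cat >> h.py <<'E'
def go(p,yaw_y):
    "shift (cm) and rotvec in tool axes to TCP p, tool down, tool y at world yaw (deg)"
    o=sensors.get_obs();A=R.from_quat(o["ee_rot"]);a=np.radians(yaw_y)
    y=np.array([np.cos(a),np.sin(a),0]);z=np.array([0,0,-1.]);B=R.from_matrix(np.c_[np.cross(y,z),y,z])
    print("shift cm",(A.inv().apply(np.array(p)-o["position"])/10).round(2),"rot",(A.inv()*B).as_rotvec().round(4),"t",o["time_s"],o["position"].round(1))
E
python3 -c "
from h import *
go([501,113.5,150],93.3)"
```

```text
shift cm [-43.95 -28.35   8.1 ] rot [-0.001  -0.0004 -0.3794] t 0.2 [173.8 521.5 230.8]
```

```bash
python3 -m crank '1 -3.66 -2.36 0.67 0 0 -0.06; 1 -7.3 -4.7 1.3 0 0 -0.12; 1 -11 -7.1 2 0 0 -0.18; 1 -14.6 -9.4 2.7 0 0 -0.24; 1 -18.3 -11.8 3.4 0 0 -0.3; 1 -22 -14.2 4 0 0 -0.38; 1 -25.6 -16.5 4.7 0 0 -0.38; 1 -29.3 -18.9 5.4 0 0 -0.38; 1 -33 -21.3 6.1 0 0 -0.38; 1 -36.6 -23.6 6.7 0 0 -0.38; 1 -40.3 -26 7.4 0 0 -0.38; 1 -43.95 -28.35 8.1 0 0 -0.38'
python3 -m crank '1 0 0 0 0 0 0; 1 0 0 0 0 0 0'
python3 - <<'E'
from h import *
go([501,113.5,150],93.3)
s=snap("wrist");save(s,"w1.png")
E
```

```text
time_s: 1.4
position: [502.1, 112.2, 150.0]
ee_rot: [-0.029, 1.0, 0.0, 0.0]
ft_force: [0.6, 0.3, 0.1]
opening: 85.2
gripper_force: 0.0
time_s: 1.6
position: [501.2, 113.0, 149.7]
ee_rot: [-0.028, 1.0, 0.0, -0.001]
ft_force: [-0.5, 0.2, -0.8]
opening: 85.5
gripper_force: 0.0
shift cm [ 0.01  0.05 -0.03] rot [ 0.0004 -0.0016 -0.002 ] t 1.6 [501.2 113.  149.7]
```

View pics/w1.png

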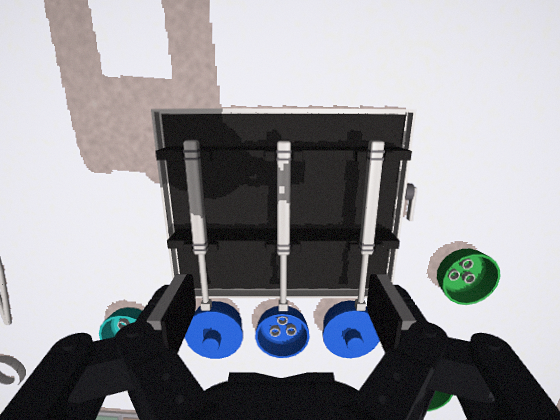

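The wrist view shows the middle seater vertical at column ≈283, tail at row 142, tip at row 308, and the open dish at (282,332) in line with it. I'll refine from here.

```bash
python3 - <<'E'
from h import *
s=snap("wrist");g=cv2.cvtColor(s["image"],cv2.COLOR_RGB2GRAY)
m=np.zeros_like(g);m[125:316,262:306]=(g[125:316,262:306]>95)
k,l,st,ce=cv2.connectedComponentsWithStats(m)
rows=range(160,245,5);pts=[]
for r in rows:
    c=np.where(m[r])[0]
    if len(c): pts.append((c.mean(),r));
print([(r,round(c,1),int(m[r].sum())) for c,r in pts])
W=plane(s,pts,46);f=np.polyfit(W[:,0],W[:,1],1);print("yaw",np.degrees(np.arctan(f[0])),"y at 501",np.polyval(f,501),"y@450,550",np.polyval(f,[450,550]))
c=m[:,276:292].sum(1);print([(r,int(c[r])) for r in list(range(134,150))+list(range(240,262,2))+list(range(296,316))])
print(plane(s,[(284,142),(283,255),(283,309)],46).round(1), depth(s,[(284,200),(283,306)]).round(1))
E
```

```text
[(160, np.float64(282.0), 13), (165, np.float64(282.5), 12), (170, np.float64(282.5), 12), (175, np.float64(282.5), 12), (180, np.float64(282.5), 12), (185, np.float64(282.5), 12), (190, np.float64(282.0), 13), (195, np.float64(282.0), 11), (200, np.float64(282.5), 12), (205, np.float64(282.0), 13), (210, np.float64(282.0), 13), (215, np.float64(282.0), 13), (220, np.float64(282.0), 13), (225, np.float64(282.0), 13), (230, np.float64(282.0), 13), (235, np.float64(282.0), 13), (240, np.float64(282.0), 13)]
yaw 2.9392021780492836 y at 501 113.78969996677687 y@450,550 [111.17116609 116.30554624]
[(134, 0), (135, 0), (136, 0), (137, 0), (138, 0), (139, 0), (140, 0), (141, 0), (142, 12), (143, 14), (144, 14), (145, 14), (146, 14), (147, 14), (148, 14), (149, 14), (240, 13), (242, 13), (244, 12), (246, 7), (248, 13), (250, 11), (252, 13), (254, 11), (256, 7), (258, 7), (260, 7), (296, 16), (297, 16), (298, 16), (299, 16), (300, 15), (301, 15), (302, 14), (303, 13), (304, 16), (305, 16), (306, 13), (307, 11), (308, 10), (309, 10), (310, 10), (311, 6), (312, 0), (313, 0), (314, 1), (315, 14)]
[[441.8 111.9  46. ]
 [540.6 116.9  46. ]
 [597.9 120.2  46. ]] [[489.9 114.8  44.4]
 [594.5 120.   46. ]]
```

```bash
python3 -m crank '1 0 0.08 3 0 0 0; 1 0 0.08 6 0 0 0; 1 0 0.08 9 0 0 0; 1 0 0.08 11 0 0 0; 1 0 0.08 12.2 0 0 0; 1 0 0.08 12.8 0 0 0; 1 0 0.08 12.8 0 0 0; 1 0 0.08 12.8 0 0 0'
python3 -m crank '0 0 0 0 0 0 0; 0 0 0 0 0 0 0; 0 0 0 0 0 0 0; 0 0 0 0 0 0 0; 0 0 0 0 0 0 0; 0 0 0 0 0 0 0; 0 0 0 0 0 0 0; 0 0 0 0 0 0 0; 0 0 0 0 0 0 0; 0 0 0 0 0 0 0'
```

```text
time_s: 2.5
position: [501.9, 114.9, 23.2]
ee_rot: [-0.029, 1.0, -0.0, 0.001]
ft_force: [-0.0, 0.4, -0.8]
opening: 85.2
gripper_force: 0.0
time_s: 3.5
position: [501.3, 114.6, 22.5]
ee_rot: [-0.029, 1.0, -0.0, 0.0]
ft_force: [-0.9, -0.1, 5.4]
opening: 9.7
gripper_force: 58.8
```

```bash
python3 -m crank '0 0 0 -0.5 0 0 0; 0 0 0 -1.5 0 0 0; 0 0 0 -3 0 0 0; 0 0 0 -5 0 0 0; 0 0 0 -7 0 0 0; 0 0 0 -9 0 0 0; 0 0 0 -11 0 0 0; 0 0 0 -13 0 0 0; 0 0 0 -14.5 0 0 0; 0 0 0 -15.5 0 0 0; 0 0 0 -15.5 0 0 0'
python3 - <<'E'
from h import *
s=snap("wrist");t=snap("scene");
c=np.hstack([s["image"][:,100:460],cv2.resize(t["image"][110:280,200:380],(440,420))])
cv2.imwrite("pics/g1.png",c[:,:,::-1])
np.savez("g1.npz",im=s["image"],z=s["z_map"])
go([573.3,-223,176],5.0)
E
```

```text
time_s: 4.6
position: [502.0, 114.7, 179.0]
ee_rot: [-0.029, 1.0, -0.0, 0.002]
ft_force: [0.9, 0.3, -0.6]
opening: 9.8
gripper_force: 58.5
shift cm [ -5.27 -34.13   0.1 ] rot [-3.0000e-04 -4.0000e-04  1.5418e+00] t 4.7 [500.9 114.7 177. ]
```

View pics/g1.png

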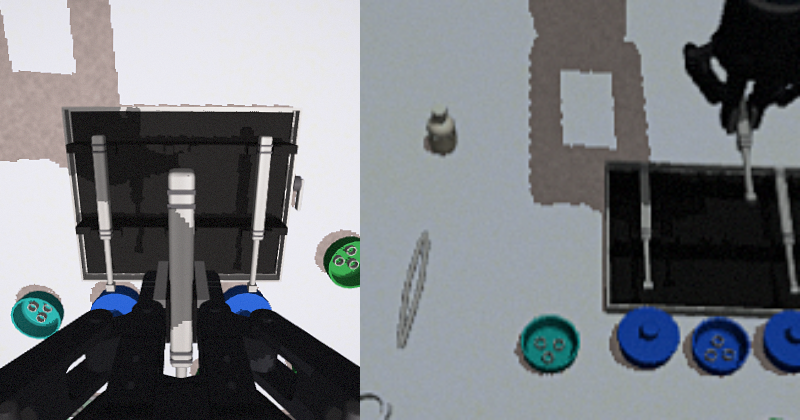

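Grasped: the seater is held in line between the pads, tail at (180,175) in the left half, and the other two seaters are still in their slots. Now I'll swing to a stand-off point about 4 cm short of the target.

```bash
python3 -m crank '0 -0.4 -2.5 0 0 0 0.13; 0 -0.8 -5 0 0 0 0.26; 0 -1.2 -7.5 0 0 0 0.39; 0 -1.7 -10 0 0 0 0.52; 0 -2.2 -12.5 0 0 0 0.65; 0 -2.6 -15 0 0 0 0.78; 0 -3 -17.5 0 0 0 0.91; 0 -3.4 -20 0 0 0 1.04; 0 -3.8 -22.5 0 0 0 1.17; 0 -4.2 -25 0 0 0 1.3; 0 -4.7 -27.5 0 0 0 1.43; 0 -5.2 -30 0 0 0 1.54'
python3 -m crank '0 0 0 0 0 0 0; 0 0 0 0 0 0 0; 0 0 0 0 0 0 0'
cat > chk.py <<'E'
from h import *
import sys
s=snap("wrist");t=snap("top");q=snap("scene")
c=np.zeros((560,800,3),np.uint8);c[:420,:560]=s["image"]
c[:240,560:]=cv2.resize(t["image"][180:270,390:480],(240,240));c[250:490,560:]=cv2.resize(q["image"][140:230,100:190],(240,240))
cv2.imwrite("pics/"+sys.argv[1],c[:,:,::-1])
v,u=np.mgrid[0:420,0:560];px=np.c_[u.ravel(),v.ravel()]
o=sensors.get_obs();tc=o["position"]
a=np.radians(-85);d=np.array([np.cos(a),np.sin(a)]);nrm=np.array([-d[1],d[0]])
print("tcp",tc.round(1),o["ee_rot"].round(4),"yaw_y",np.degrees(np.arctan2(*R.from_quat(o["ee_rot"]).as_matrix()[1::-1,1])).round(2))
for n,S in(("wrist",s),("top",t),("scene",q)):
    P=depth(S,px);P=P[S["z_map"].ravel()>0]
    e=(P[:,:2]-tc[:2])@d;w=(P[:,:2]-tc[:2])@nrm
    k=(abs(w)<14)&(P[:,2]>tc[2]-25)&(P[:,2]<tc[2]+45)
    for lo,hi in((-66,-50),(-50,-35),(-35,-20),(30,42),(44,60),(60,75),(75,90),(90,110)):
        g=k&(e>lo)&(e<hi)
        if g.sum()>4: print(n,(lo,hi),g.sum(),"side",np.median(w[g]).round(1),"z med/max",np.median(P[g,2]).round(1),np.percentile(P[g,2],95).round(1),"e",e[g].min().round(),e[g].max().round())
E
python3 chk.py c1.png; python3 -c "
from h import *
go([573.3,-223,151.3],5.0)"
```

```text
time_s: 5.9
position: [570.0, -182.5, 175.7]
ee_rot: [0.677, 0.736, -0.0, -0.001]
ft_force: [0.1, -0.6, -0.4]
opening: 10.1
gripper_force: 58.6
time_s: 6.2
position: [569.9, -180.8, 176.4]
ee_rot: [0.674, 0.738, -0.0, -0.001]
ft_force: [0.8, 0.3, -1.5]
opening: 9.8
gripper_force: 58.6
tcp [ 570.3 -180.8  177.2] [ 6.743e-01  7.384e-01  0.000e+00 -3.000e-04] yaw_y 5.2
wrist (-66, -50) 703 side -0.2 z med/max 199.7 200.9 e -59.0 -50.0
wrist (-50, -35) 916 side -0.2 z med/max 199.9 200.9 e -50.0 -35.0
wrist (-35, -20) 821 side -0.6 z med/max 199.8 200.8 e -35.0 -20.0
wrist (30, 42) 332 side -0.5 z med/max 199.8 200.7 e 30.0 40.0
wrist (44, 60) 106 side -0.2 z med/max 196.6 197.9 e 44.0 51.0
top (-66, -50) 9 side 1.7 z med/max 199.5 200.8 e -58.0 -54.0
top (90, 110) 21 side -1.5 z med/max 198.7 200.0 e 90.0 101.0
scene (-66, -50) 25 side 2.1 z med/max 199.9 202.6 e -58.0 -51.0
scene (-50, -35) 43 side 2.4 z med/max 200.6 202.7 e -49.0 -35.0
scene (-35, -20) 42 side 1.9 z med/max 200.6 202.3 e -34.0 -20.0
scene (30, 42) 33 side 3.7 z med/max 199.8 201.5 e 30.0 42.0
scene (44, 60) 22 side 3.1 z med/max 196.5 198.8 e 44.0 59.0
scene (60, 75) 19 side 3.1 z med/max 196.5 199.4 e 60.0 73.0
scene (75, 90) 21 side 2.6 z med/max 196.7 198.8 e 75.0 89.0
scene (90, 110) 25 side 3.7 z med/max 198.7 200.7 e 91.0 100.0
shift cm [-4.23 -0.09  2.59] rot [-0.0004 -0.0004  0.0034] t 6.35 [ 570.3 -180.8  177.2]
```

View pics/c1.png

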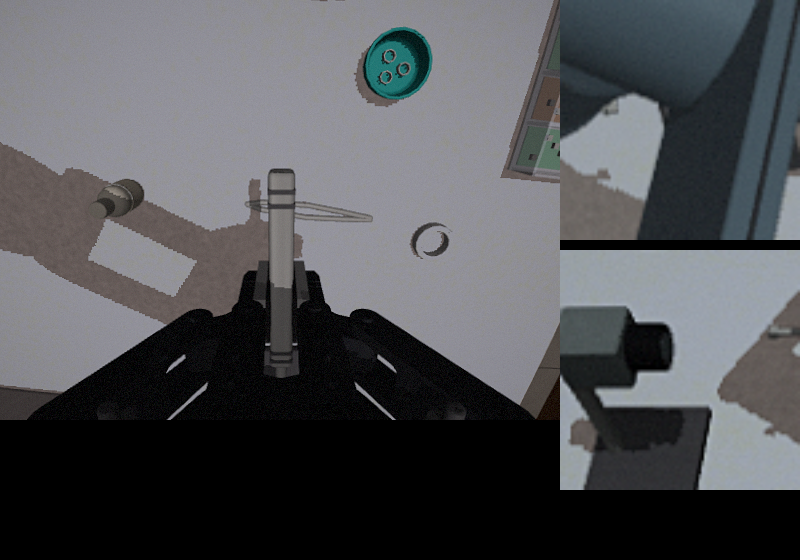

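The wrist view shows the seater held straight along the tool axis, tail (281,175) to shoulder (282,360), with its top level at ≈200 mm all along. Its centre is about 18 mm above the TCP. Lower to lens height first, then go forward slowly.

```bash
python3 -m crank '0 0 0 1 0 0 0; 0 0 0 2 0 0 0; 0 -0.5 0 2.45 0 0 0; 0 -1.2 0 2.45 0 0 0; 0 -2 -0.05 2.45 0 0 0; 0 -2.7 -0.1 2.45 0 0 0; 0 -3.3 -0.1 2.45 0 0 0; 0 -3.8 -0.1 2.45 0 0 0; 0 -4.2 -0.1 2.45 0 0 0; 0 -4.2 -0.1 2.45 0 0 0; 0 -4.2 -0.1 2.45 0 0 0; 0 -4.2 -0.1 2.45 0 0 0'
python3 chk.py c2.png
python3 - <<'E'
from h import *
for n in("scene","top"):
    s=snap(n)
    v,u=np.mgrid[0:420,0:560];P=depth(s,np.c_[u.ravel(),v.ravel()]);P=P[s["z_map"].ravel()>0]
    w=P[(P[:,2]>145)&(P[:,2]<205)&(P[:,0]>545)&(P[:,0]<640)&(P[:,1]>-480)&(P[:,1]<-290)]
    for y0 in range(-476,-296,6):
        g=w[(w[:,1]>=y0)&(w[:,1]<y0+6)]
        if len(g)>3: print(n,y0,len(g),np.percentile(g,3,axis=0).round(1),np.percentile(g,97,axis=0).round(1),"zmed",np.median(g[:,2]).round(1))
E
```

```text
time_s: 7.55
position: [573.2, -223.5, 152.8]
ee_rot: [0.675, 0.738, 0.0, -0.0]
ft_force: [0.5, 0.4, -1.0]
opening: 9.2
gripper_force: 58.6
tcp [ 573.3 -223.5  152.9] [ 0.6748  0.738   0.     -0.    ] yaw_y 5.12
wrist (-66, -50) 705 side 0.3 z med/max 176.0 177.2 e -59.0 -50.0
wrist (-50, -35) 916 side 0.1 z med/max 176.2 177.2 e -50.0 -35.0
wrist (-35, -20) 815 side 0.3 z med/max 176.1 177.1 e -35.0 -20.0
wrist (30, 42) 339 side -0.2 z med/max 176.2 177.1 e 30.0 42.0
wrist (44, 60) 103 side 0.4 z med/max 173.3 174.1 e 44.0 51.0
top (-66, -50) 31 side -0.5 z med/max 175.8 179.7 e -58.0 -50.0
top (-50, -35) 31 side 1.3 z med/max 176.5 178.1 e -49.0 -38.0
scene (-66, -50) 27 side 3.0 z med/max 175.7 179.5 e -59.0 -50.0
scene (-50, -35) 41 side 3.3 z med/max 175.9 178.3 e -50.0 -36.0
scene (-35, -20) 40 side 3.2 z med/max 176.4 178.8 e -35.0 -20.0
scene (30, 42) 22 side 5.4 z med/max 175.1 177.0 e 33.0 42.0
scene (44, 60) 23 side 2.9 z med/max 172.5 174.8 e 44.0 60.0
scene (60, 75) 19 side 2.4 z med/max 173.1 175.0 e 60.0 74.0
scene (75, 90) 21 side 2.0 z med/max 172.7 174.8 e 75.0 90.0
[... 1062 characters left out ...]
ne -392 47 [ 576.7 -391.7  167.1] [ 607.6 -386.3  192.6] zmed 187.1
scene -386 49 [ 576.8 -385.9  164.2] [ 607.  -380.4  191.3] zmed 185.4
scene -380 79 [ 569.2 -379.7  154.1] [ 605.9 -374.1  190.7] zmed 181.9
scene -374 43 [ 578.  -373.9  166.1] [ 604.8 -372.3  189. ] zmed 176.2
scene -326 7 [ 579.1 -323.3  170. ] [ 587.  -320.2  176.1] zmed 174.0
scene -320 14 [ 580.5 -319.9  168.2] [ 588.4 -315.2  175.8] zmed 173.3
scene -314 7 [ 579.8 -313.1  169.6] [ 586.1 -308.5  173.7] zmed 172.6
scene -308 8 [ 580.1 -307.7  171. ] [ 584.3 -303.   174.7] zmed 173.3
scene -302 9 [ 580.7 -301.2  171.1] [ 584.3 -296.2  176.1] zmed 172.7
top -380 27 [ 570.3 -376.7  150.2] [ 584.  -374.6  173.2] zmed 160.7
```

View pics/c2.png

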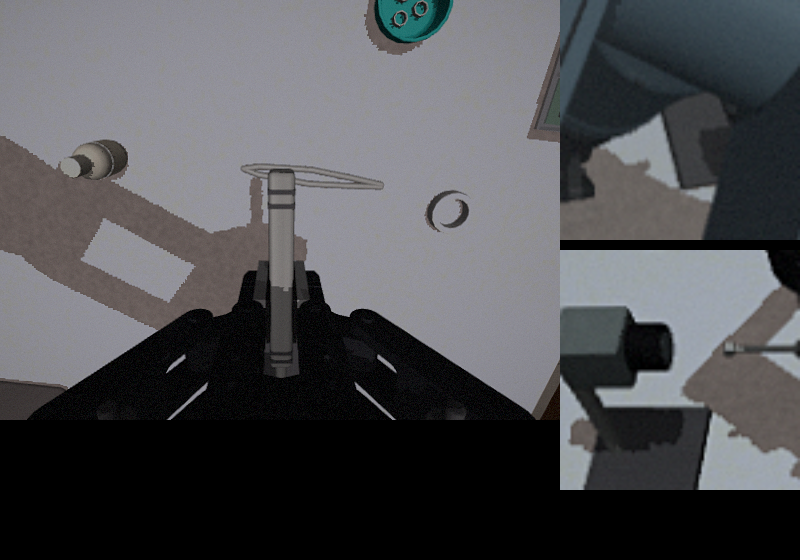

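The tip is at about (583, -323, 170). It should be at about (582, -322.7, 170), about 50 mm in front of the lens, and the lower-right inset shows it level and in line with the barrel. I'll let it settle and hand in.

```bash
python3 -m crank '0 0 0 0 0 0 0; 0 0 0 0 0 0 0; 0 0 0 0 0 0 0; 0 0 0 0 0 0 0; 0 0 0 0 0 0 0'; python3 -c "
from h import *
print(abs(sensors.get_obs()['joint_velocities']).max());print(ticket.close_job())"
```

```text
time_s: 8.3
position: [573.3, -223.8, 152.8]
ee_rot: [0.675, 0.738, 0.0, 0.0]
ft_force: [0.5, -0.4, -0.9]
opening: 10.0
gripper_force: 58.6
0.00166281234285382
the job is handed in; nothing more can be done
None
```

I handed the job in after 8.3 s with the middle seater (the one whose dish has no lid) held still and level, pointing at the lens, its tip measured about 50 mm away and within about 1 mm of centre; the verdict was not shown.

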